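# Free a seized bottle stopper

## Task

The stopper of the squat amber bottle has seized in its neck and will not come with a straight pull: pull it out by working it to and fro, first twisting it counter-clockwise (seen from above) and easing it up a little, then twisting it back clockwise past where it started and drawing it right out. Stand it foot down in the low white porcelain dish and leave the dish upright. Leave the stopper of the tall slim bottle alone.

Things in the scene. Friction and masses are not known exactly. Their poses are not given: they have to be found in the camera images.
- stopper_grip (a point): Seized off-white stopper, 80 g, in the squat bottle. Point: centre of its upright flat grip tab, 36 mm wide along x, 10 thick along y (pinch across y from above), 44 tall along z (up). Below the tab: a collar 46 mm across, 6 thick, its top face 22 mm under this point, resting on the neck rim; then a plug 24 mm across, 45 long, with two lugs at its foot reaching 19 mm from the axis along +x and -x.
- squat_bottle: Squat amber bottle, fixed: body 104 mm across, neck 50, on a steel foot 120 across. Origin: centre of its underside; z up; neck rim at 105 mm. Crust in the neck holds the lugs; turning is easy. Turn 25-70 deg counter-clockwise from above (40 is good): it can rise, up to 20 mm. At 11-20 mm up (15 is good) turn back to 25-70 deg clockwise of the start (40 is good): it lifts out; clear at 45 mm.
- stopper_foot (a point): Centre of the underside of that same stopper's plug (its foot), on the stopper's axis, 73 mm below stopper_grip; axes as stopper_grip.
- dish_in (a point): Centre of the inner floor of the low, round, straight-sided white porcelain dish, loose, 0.3 kg: 72 mm across outside, 64 mm inside, rim 42 mm above the table, inner floor 5 mm above the table; z up. With the stopper standing in it the stopper's collar is above the rim.
- other_stopper_grip (a point): Centre of the grip tab of an identical loose stopper, in the tall slim amber bottle (body 68 mm across, neck rim 150 mm above the table, fixed on the same kind of steel foot). To be left alone; the top of its tab is about 200 mm above the table.
Not all that is in view belongs to the job. Leave any purple or yellow look-alike of the part that bears stopper_grip alone.

How it is judged (in metres and radians):
On the way:
1. the seized stopper is drawn clear of the neck of the squat bottle (height (world z) of stopper_foot above 0.107 m), for 0.1 s.
At the end, for the whole second after the job is handed in: The stopper rests foot down in the dish (foot within 27 mm of the dish's axis, 18 mm of its floor; it may lean up to 45 degrees); the dish stands on the table, upright within 8 degrees; the other stopper is within 20 mm of where it was in the tall bottle (horizontal distance between stopper_foot and dish_in below 0.027 m and z of stopper_foot in the frame of dish_in between -0.004 and 0.018 m and angle between stopper_grip's own z axis and vertical below 0.8 rad and angle between dish_in's own z axis and vertical below 0.15 rad and height (world z) of dish_in below 0.012 m and linear speed of stopper below 0.02 m/s and distance of other_stopper_grip from where it was at the start of the episode below 0.02 m); the robot touches nothing.
It fails at once if the stopper of the tall slim bottle is pulled or knocked out of place (more than 20 mm) (distance of other_stopper_grip from where it was at the start of the episode above 0.02 m).
It fails at once if the dish is tipped over (more than 35 degrees) (angle between dish_in's own z axis and vertical above 0.6 rad).
It also fails if it takes over 48 s, if anything falls off the work surface, if the arm or the gripper's body presses on something with over 40 N, if the wrist force passes 120 N, or if a joint passes its speed limit or range.

## Robot

A 6-joint arm with a two-finger parallel gripper is mounted at the origin on the work surface. World frame = base frame: x ahead of the robot, y to its left, z up, the work surface at z = 0. Lengths are in m, angles in degrees, forces in N, time in s.
With the tool pointing down it reaches from about 0.375 to 0.75 m from the base axis. Payload 9 kg.
Tool frame: the origin (TCP) lies at the centre of the arm's flange, where the gripper is bolted on; the fingertips stand 173 mm ahead of it and the grasp point (between the pads) lies 155 mm ahead of it (bot.pinch_z is the distance from the TCP to the grasp point, in m); z points along the fingers, y is the direction in which the jaws open and shut (so a half turn about z gives the same grasp; the last joint's range is limited). The gripper opens to 85 mm and grips with 20 to 120 N. Pads are 22 mm wide; open, the fingers measure 114 mm over their backs; the gripper's body (76 mm by 85 mm) begins 54 mm behind the grasp point. The pads swing forward as they close: fully open they stand 13 mm farther back than shut.
Start: joints at [54.448, 5.964, 5.575, 89.605, 0, 77.527], TCP at [0.235, 0.552, 0.405] pointing down, gripper open.
Joint ranges: [-171.21, 171.21], [-48.23, 106.86], [-62.78, 66.21], [-105.2, 120.99], [-86.42, 89.51], [-180, 180]. Speed limits (degrees/s): [127.2, 127.2, 147.25, 180, 180, 180].

## Interface

Orientations are given as [roll, pitch, yaw] about the fixed x, y, z axes, in that order (R = Rz(yaw) Ry(pitch) Rx(roll)).
In Python, from cell import bot gives the robot as it stands. The module is installed in compiled form; this text tells all that it offers.
- The arm moves only by the tool send_rows, never from a script. Its argument "targets" is a list of rows, each an object of numbers: "x", "y", "z": the shift along the tool's x, y, z in m; "ax", "ay", "az": the turn, a rotation vector about the tool's x, y, z in rad; "hand": the finger opening in m, from 0 to 0.0854. In form: [{"x": .., "y": .., "z": .., "ax": .., "ay": .., "az": .., "hand": ..}, ...]. A call has 1 to 5 rows; each row is the pose to reach, as a shift and turn from the pose commanded when the call began, along the tool's axes at that moment; what a row does not reach only later rows make up. A row lasts 1/8 s, in which the tool goes at most 62.5 mm and 10.7 degrees, less where a joint would pass 70% of its speed; a pose out of reach is approached as far as the arm can. A call with a gripper value outside its range is refused whole. The fingers move at their own pace and stop on an object; "squeeze" is the grip in N (left out, the last holds). Time passes only in rows, so rows that repeat a pose let the fingers close. It gives the time, the measured TCP pose, the force and the opening at its end, in the units of the state.
- bot.get_obs(): the state, without advancing time (a new reading comes with each control period).
- bot.read_camera(name): name is "side" or "top" or "wrist"; returns the picture (400x640x3 uint8, red, green, blue); there is no depth.
- bot.get_calibration(name): a dict with "fov_y" (degrees; the focal length in pixels is half the picture's height over the tangent of half this angle, whatever the lens; pixels are square), "cx", "cy" (the principal point, pixels), "k1" (the pictures are not rectified: a ray, as slopes to the right and down, at radius r is drawn at 1 + k1 r^2 times it, then the intrinsics apply), "extrinsics" (4x4, takes a point from world to camera coordinates); the wrist camera has in their place "tool_from_camera" (4x4, takes a point from camera to tool coordinates, whose origin is the TCP and whose axes are the flange's). Camera axes: x right, y up, looking along -z (the intrinsics and any distortion apply to the point x, -y, -z); pixel columns grow to the right and rows downward; lengths in m; the calibration is good to about 2 mm. A picture is of the moment at which its call begins: read the wrist's pose just before it. get_calibration takes no time and is no camera call.
- bot.close_job(): hands the job in, once; it reports no verdict.
The state is a dict: "t": time; "joint_pos": joint angles; "dq": joint speeds; "joint_efforts": joint torques, N m; "ee_pos": TCP position; "eef_rot": TCP orientation; "contact_force": force on the tool from outside, world axes, zero at the start; "wrist_torque": the same for the moment, N m; "gripper_width": finger opening in m.
Only numpy, scipy, OpenCV 4.12 (cv2) and the standard library are available. Lean on these libraries where they do the work, as an engineer would, in place of code of your own. Each camera call takes 0.05 s, during which the arm holds its last target.

## Working session

There is one attempt and no reset: what is moved stays moved. The work goes in short steps, Python scripts to look and compute and a tool call to move; the robot and the scene stay as the last step left them, time stands still between calls to the robot, and variables do not carry over. Pictures are saved under pics/ and viewed, and the job is handed in when it is done.

Besides the shell and the picture viewer there is one more tool, called after "Call:" by a JSON object that holds its "fn" and its "kwargs", one argument or row to a line. send_rows: Moves the arm, as the interface text tells. Its arguments: {"type":"object","properties":{"targets":{"type":"array","items":{"type":"object","properties":{"x":{"type":"number"},"y":{"type":"number"},"z":{"type":"number"},"ax":{"type":"number"},"ay":{"type":"number"},"az":{"type":"number"},"hand":{"type":"number"}}}},"squeeze":{"type":"number"}},"required":["targets"]}

```bash
mkdir -p pics; cat > h.py <<'E'
import numpy as np,cv2
from cell import bot
from scipy.spatial.transform import Rotation as R
def cal(n): return bot.get_calibration(n)
def ray(n,u,v,o=None):
    c=cal(n); f=200/np.tan(np.radians(c['fov_y']/2))
    p=np.array([(u-c['cx'])/f,(v-c['cy'])/f]); q=p.copy()
    for _ in range(20): q=p/(1+c['k1']*(q@q))
    d=np.array([q[0],-q[1],-1.])
    if n=='wrist':
        T=np.eye(4);T[:3,:3]=R.from_euler('xyz',o['eef_rot'],degrees=True).as_matrix();T[:3,3]=o['ee_pos'];T=T@np.array(c['tool_from_camera'])
    else: T=np.linalg.inv(np.array(c['extrinsics']))
    d=T[:3,:3]@d
    return T[:3,3],d/np.linalg.norm(d)
def onz(n,u,v,z,o=None):
    a,d=ray(n,u,v,o); return a+d*(z-a[2])/d[2]
def proj(n,P,o=None):
    c=cal(n); f=200/np.tan(np.radians(c['fov_y']/2))
    if n=='wrist':
        T=np.eye(4);T[:3,:3]=R.from_euler('xyz',o['eef_rot'],degrees=True).as_matrix();T[:3,3]=o['ee_pos'];T=np.linalg.inv(T@np.array(c['tool_from_camera']))
    else: T=np.array(c['extrinsics'])
    p=T[:3,:3]@np.array(P)+T[:3,3]; q=np.array([p[0],-p[1]])/-p[2]; q=q*(1+c['k1']*(q@q))
    return q*f+[c['cx'],c['cy']]
def tri(a,b):
    (p,d),(q,e)=a,b
    s=np.linalg.lstsq(np.c_[d,-e],q-p,rcond=None)[0]
    A=p+s[0]*d;B=q+s[1]*e
    return (A+B)/2,np.linalg.norm(A-B)
def shot(n,name):
    o=bot.get_obs(); im=bot.read_camera(n); cv2.imwrite('pics/'+name+'.png',im[:,:,::-1]); return o,im
E
python3 - <<'E'
from h import *
for n in ['side','top','wrist']:
    o,im=shot(n,n+'0')
    c=cal(n); print(n,c['fov_y'],c['cx'],c['cy'],c['k1'])
    if n!='wrist':
        T=np.linalg.inv(np.array(c['extrinsics'])); print(T.round(3))
    else: print(np.array(c['tool_from_camera']).round(3))
print(bot.get_obs())
E
```

```text
side 47.18810547510196 312.4844389622985 197.73743403763174 -0.13252895359553768
[[ 0.691  0.543 -0.478  0.031]
 [-0.723  0.513 -0.462 -0.476]
 [-0.005  0.665  0.747  0.882]
 [ 0.     0.     0.     1.   ]]
top 56.22763789305818 317.63170338126076 200.3729700277801 -0.06291941101175348
[[-0.01   0.988 -0.154  0.384]
 [-1.    -0.01  -0.    -0.002]
 [-0.002  0.154  0.988  0.844]
 [ 0.     0.     0.     1.   ]]
wrist 67.14892420316956 318.3878816518709 195.21322322556458 -0.05873463188370029
[[ 0.     0.96   0.279  0.071]
 [ 1.    -0.     0.001  0.   ]
 [ 0.001  0.279 -0.96   0.032]
 [ 0.     0.     0.     1.   ]]
{'t': 0.15, 'joint_pos': array([ 5.44485332e+01,  5.99118572e+00,  5.53809028e+00,  8.96048800e+01,
       -1.06884170e-03,  7.75279225e+01]), 'dq': array([-0.01320339, -0.09855854,  0.03318628,  0.04989514,  0.0118133 ,
        0.03649269]), 'joint_efforts': array([ 3.98551943e-03, -5.57358098e+01,  5.04004884e+01,  1.26305118e-02,
       -2.95815125e-04, -1.73371052e-05]), 'ee_pos': array([0.23513818, 0.55191901, 0.40410415]), 'eef_rot': array([-1.79943162e+02, -1.14769702e-02,  1.56920606e+02]), 'contact_force': array([-0.07375218, -0.18446201, -0.52932215]), 'wrist_torque': array([-0.01182825,  0.01440779, -0.01897687]), 'gripper_width': 0.08547668041064707}
```

View pics/side0.png

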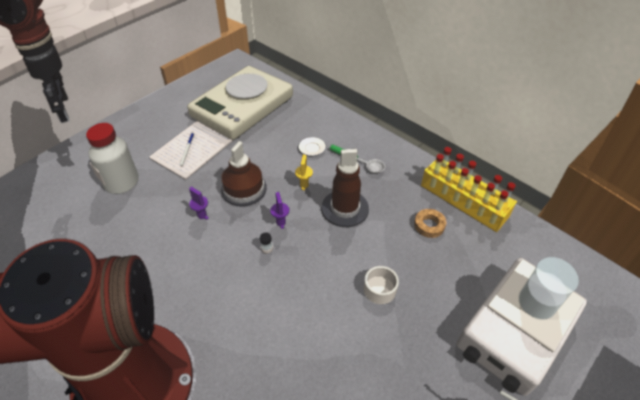

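View pics/top0.png

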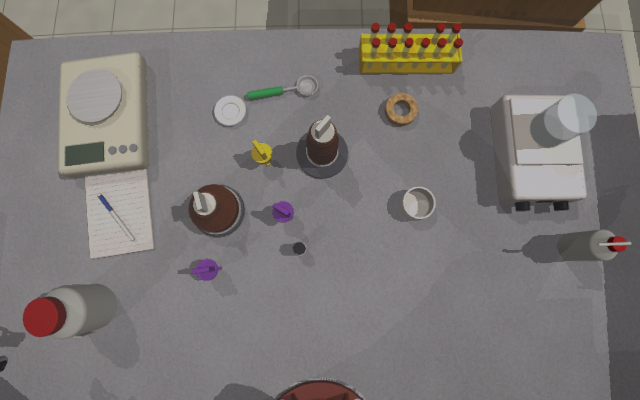

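View pics/wrist0.png

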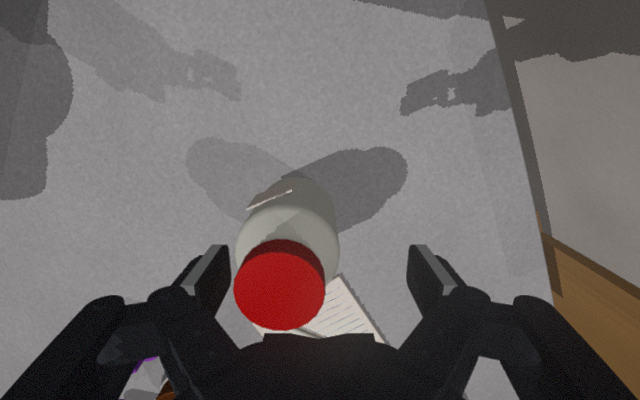

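The side view shows the squat bottle at (243,178) with its tab at (238,153), the tall bottle at (347,185) and the dish at (381,284). In the top view these are at (215,208), (322,145) and (420,203). The purple and yellow parts are look-alikes. The wrist view is over the red-capped flask. Next I zoom in and measure.

```bash
python3 - <<'E'
from h import *
t=cv2.imread('pics/top0.png');s=cv2.imread('pics/side0.png')
a=cv2.resize(t[170:250,165:265],None,fx=4,fy=4,interpolation=cv2.INTER_CUBIC)
b=cv2.resize(s[130:210,200:300],None,fx=4,fy=4,interpolation=cv2.INTER_CUBIC)
cv2.imwrite('pics/crop1.png',np.vstack([np.hstack([a,b])])[:,:800])
# white masks
for n,im,(x0,x1,y0,y1) in [('top',t,(180,230,180,225)),('side',s,(225,255,138,175)),('top_dish',t,(395,445,180,225)),('side_dish',s,(355,405,260,310)),('top_tall',t,(305,340,110,140)),('side_tall',s,(335,360,140,175))]:
    hsv=cv2.cvtColor(im[y0:y1,x0:x1],cv2.COLOR_BGR2HSV); 
    m=((hsv[...,1]<60)&(hsv[...,2]>135)).astype(np.uint8)
    k,l,st,c=cv2.connectedComponentsWithStats(m)
    for i in range(1,k):
        if st[i,4]>20: print(n,st[i]+[x0,y0,0,0,0],(c[i]+[x0,y0]).round(1))
E
```

```text
top [193 191   9  19  92] [197.  200.2]
top [198 193  18  22 187] [208.7 203.3]
side [225 138   7  10  44] [227.2 141.6]
side [225 138  30  29 627] [240.9 152.6]
top_dish [403 186  33  33 576] [417.  204.3]
side_dish [ 355  260   50   45 1488] [382.5 278.2]
side_dish [355 290  12  20 140] [358.6 301.7]
top_tall [314 115  17  16 113] [321.9 122.4]
top_tall [315 123  20  17 141] [327.7 133.3]
side_tall [335 140  25  33 619] [349.  154.5]
side_tall [335 157   4   9  26] [336.2 160.3]
```

View pics/crop1.png

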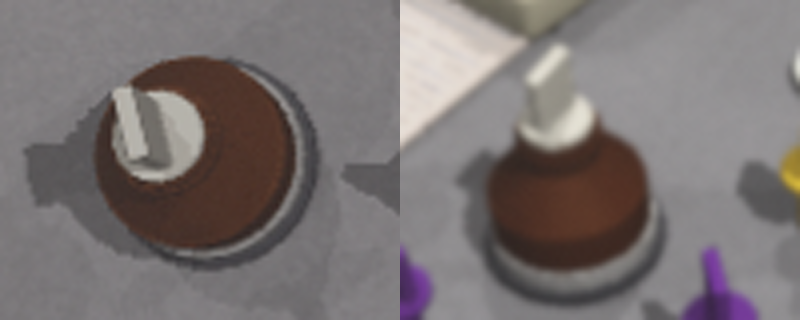

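```bash
python3 - <<'E'
from h import *
# collar in top: ellipse centre
print('collar top',onz('top',204.6,204.2,.111))
print('tabtop',onz('top',198.5,201,.155))
e1=onz('top',165+122/4,170+88/4,.155);e2=onz('top',165+147/4,170+160/4,.155)
print('ends',e1,e2,np.linalg.norm(e2-e1),np.degrees(np.arctan2(*(e2-e1)[1::-1])))
print('widthcollar',onz('top',165+112/4,204,.111)-onz('top',165+205/4,204,.111))
# side : tab top centre crop (555,50)? -> px
print('tri', tri(ray('top',198.5,201),ray('side',200+(550-400)/4,130+55/4)))
print('collar tri', tri(ray('top',204.6,204.2),ray('side',200+(557-400)/4,130+122/4)))
# dish rim
for u in (419.5,): print('dish rim',onz('top',u,203,.042), onz('side',381,277,.042))
print('foot',onz('top',216,210,.004))
print('tall', tri(ray('top',322,127),ray('side',348.5,152)))
o,im=shot('top','t2'); s=cv2.imread('pics/side0.png');t=im[:,:,::-1]
a=cv2.resize(t[165:245,370:470],None,fx=4,fy=4,interpolation=cv2.INTER_CUBIC)
b=cv2.resize(s[245:325,330:430],None,fx=4,fy=4,interpolation=cv2.INTER_CUBIC)
cv2.imwrite('pics/crop2.png',np.hstack([a,b]))
a=cv2.resize(t[100:180,272:372],None,fx=4,fy=4,interpolation=cv2.INTER_CUBIC)
b=cv2.resize(s[140:220,300:400],None,fx=4,fy=4,interpolation=cv2.INTER_CUBIC)
cv2.imwrite('pics/crop3.png',np.hstack([a,b]))
E
```

```text
collar top [0.49246024 0.22343031 0.111     ]
tabtop [0.4921046  0.22171219 0.155     ]
ends [0.50932512 0.22812225 0.155     ] [0.47502096 0.21490027 0.155     ] 0.03676405423846716 -158.92165268054615
widthcollar [ 4.69647499e-04  4.68813197e-02 -1.11022302e-16]
tri (array([0.49224225, 0.21829409, 0.16233636]), np.float64(0.00330686930276497))
collar tri (array([0.49490449, 0.22585605, 0.10073611]), np.float64(0.002340610821098553))
dish rim [ 0.50049862 -0.22325544  0.042     ] [ 0.50531299 -0.21916583  0.042     ]
foot [0.49476644 0.22961664 0.004     ]
tall (array([ 0.62234998, -0.01255819,  0.1931633 ]), np.float64(0.005181122118586074))
```

View pics/crop2.png

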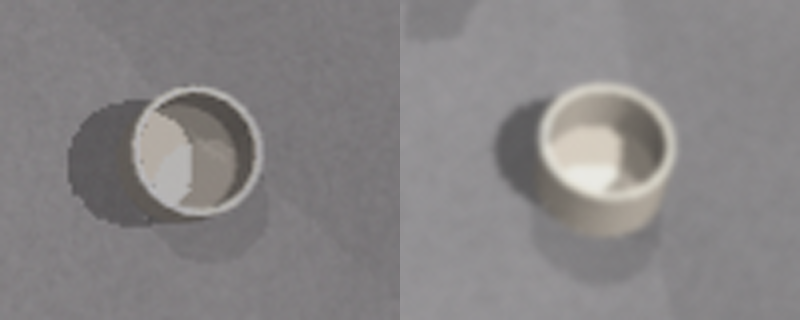

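View pics/crop3.png

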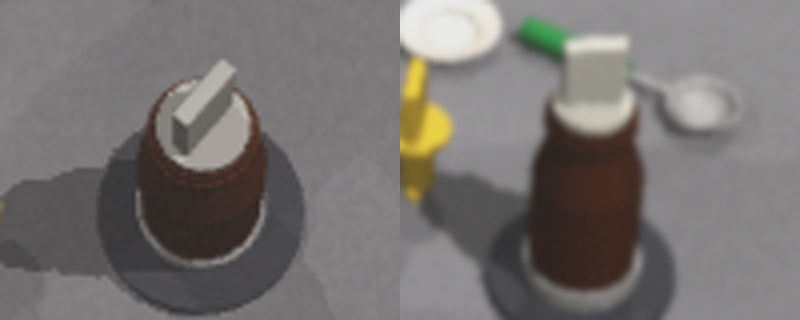

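Stopper axis is near (0.4925, 0.2225), with the tab along about 21° and all heights consistent. The dish is near (0.501, -0.223). First move is to a point above the stopper, for a wrist view.

```bash
cat >> h.py <<'E'
def togo(P,yaw):
    o=bot.get_obs(); M=R.from_euler('xyz',o['eef_rot'],degrees=True)
    N=R.from_euler('xyz',[180,0,yaw],degrees=True)
    print('shift',M.inv().apply(np.array(P)-o['ee_pos']).round(4),'turn',(M.inv()*N).as_rotvec().round(4),'t',round(o['t'],2))
E
python3 -c "
from h import *
togo([.4925,.2225,.43],201)"
```

```text
shift [-0.3659 -0.2022 -0.0257] turn [-7.000e-04 -5.000e-04 -7.693e-01] t 0.2
```

Call:
{"fn": "send_rows", "kwargs": {
  "targets": [
    {"x": -0.03, "y": -0.017, "z": -0.02, "az": -0.1, "hand": 0.085},
    {"x": -0.08, "y": -0.044, "z": -0.026, "az": -0.25, "hand": 0.085},
    {"x": -0.13, "y": -0.072, "z": -0.026, "az": -0.4, "hand": 0.085},
    {"x": -0.18, "y": -0.1, "z": -0.026, "az": -0.55, "hand": 0.085},
    {"x": -0.23, "y": -0.127, "z": -0.026, "az": -0.65, "hand": 0.085}
  ]
}}

```text
schema error: expected keys x, y, z, ax, ay, az, hand
```

```bash
python3 -c "
from h import *
print(bot.get_obs()['ee_pos'],bot.get_obs()['eef_rot'])
togo([.4925,.2225,.43],201)"
```

```text
[0.23514068 0.55193807 0.40421247] [-1.79953907e+02 -1.22418641e-02  1.56922971e+02]
shift [-0.3659 -0.2022 -0.0257] turn [-7.000e-04 -5.000e-04 -7.693e-01] t 0.2
```

Call:
{"fn": "send_rows", "kwargs": {
  "targets": [
    {"x": -0.03, "y": -0.017, "z": -0.02, "ax": 0, "ay": 0, "az": -0.1, "hand": 0.085},
    {"x": -0.08, "y": -0.044, "z": -0.026, "ax": 0, "ay": 0, "az": -0.25, "hand": 0.085},
    {"x": -0.13, "y": -0.072, "z": -0.026, "ax": 0, "ay": 0, "az": -0.4, "hand": 0.085},
    {"x": -0.18, "y": -0.1, "z": -0.026, "ax": 0, "ay": 0, "az": -0.55, "hand": 0.085},
    {"x": -0.23, "y": -0.127, "z": -0.026, "ax": 0, "ay": 0, "az": -0.65, "hand": 0.085}
  ]
}}

```text
t: 0.82
ee_pos: [0.3978, 0.3434, 0.4307]
eef_rot: [180.0, 0.0, -165.6]
contact_force: [0.6, 0.8, -0.7]
gripper_width: 0.0849
```

```bash
python3 -c "
from h import *
print(bot.get_obs()['ee_pos'],bot.get_obs()['eef_rot'])
togo([.4925,.2225,.43],201)"
```

```text
[0.39778039 0.34343202 0.43070143] [ 1.79993341e+02  1.70904311e-02 -1.65596720e+02]
shift [-0.0617 -0.1407  0.0007] turn [ 1.000e-04  3.000e-04 -1.151e-01] t 0.82
```

Call:
{"fn": "send_rows", "kwargs": {
  "targets": [
    {"x": -0.02, "y": -0.047, "z": 0, "ax": 0, "ay": 0, "az": -0.06, "hand": 0.085},
    {"x": -0.041, "y": -0.094, "z": 0, "ax": 0, "ay": 0, "az": -0.115, "hand": 0.085},
    {"x": -0.062, "y": -0.141, "z": 0, "ax": 0, "ay": 0, "az": -0.115, "hand": 0.085},
    {"x": -0.062, "y": -0.141, "z": 0, "ax": 0, "ay": 0, "az": -0.115, "hand": 0.085}
  ]
}}

```text
t: 1.32
ee_pos: [0.4933, 0.2209, 0.4301]
eef_rot: [-180.0, -0.0, -159.5]
contact_force: [-0.1, 0.8, 0.2]
gripper_width: 0.085
```

```bash
python3 -c "
from h import *
o,im=shot('wrist','w1')
print(o['ee_pos'],o['eef_rot'],o['t'])
for P in ([.4925,.2225,.155],[.4925,.2225,.111]): print(proj('wrist',P,o))
"
```

```text
[0.49329001 0.22085785 0.43009154] [-1.79983708e+02 -3.69804563e-02 -1.59495805e+02] 1.325
[320.31200625 195.47062073]
[320.0562122  182.98601771]
```

View pics/w1.png

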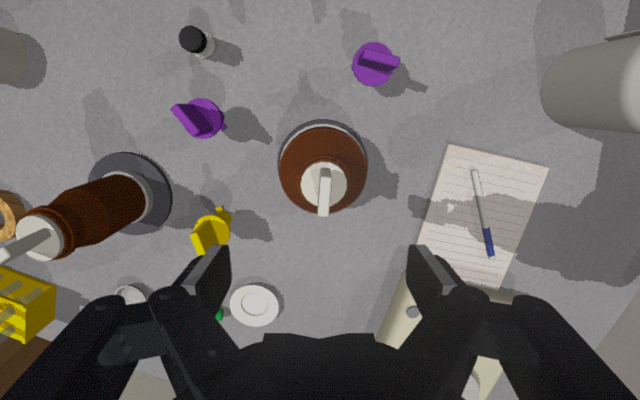

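The wrist view shows the tab top at about (324,193), running nearly vertically from (325,170) to (323,215), with the collar centred near (324,185). I'll refine these.

```bash
python3 -c "
from h import *
im=cv2.imread('pics/w1.png')
cv2.imwrite('pics/w1c.png',cv2.resize(im[150:230,274:374],None,fx=7,fy=7,interpolation=cv2.INTER_CUBIC))
hsv=cv2.cvtColor(im[160:225,290:360],cv2.COLOR_BGR2HSV)
m=((hsv[...,1]<60)&(hsv[...,2]>120)).astype(np.uint8)
k,l,st,c=cv2.connectedComponentsWithStats(m); print(st,c+[290,160])
"
```

```text
[[   0    0   70   54 1822]
 [   0    1   70   64 2728]] [[326.02963776 183.88254665]
 [323.47837243 197.42155425]]
```

View pics/w1c.png

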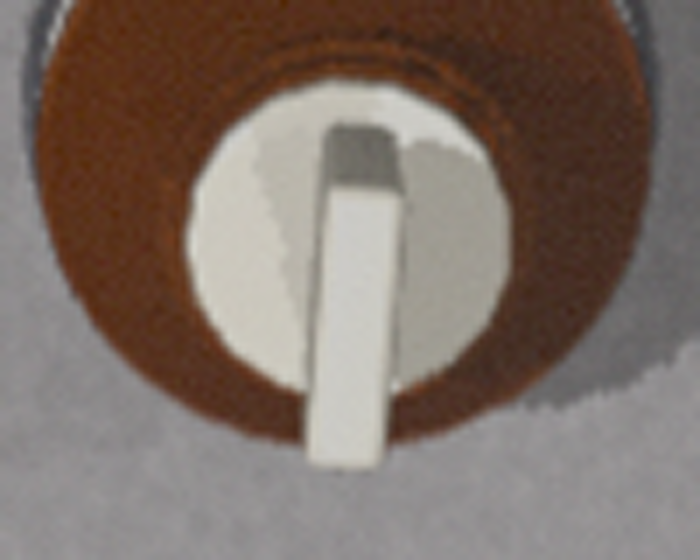

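```bash
python3 -c "
from h import *
o=dict(ee_pos=[0.49329,0.22086,0.43009],eef_rot=[-179.984,-.037,-159.496])
print(onz('wrist',324.8,196.8,.155,o),onz('wrist',323.8,184.3,.111,o))
a=onz('wrist',326.3,177,.155,o);b=onz('wrist',323.3,216.4,.155,o)
d=b-a;print(np.linalg.norm(d),np.degrees(np.arctan2(d[1],d[0])))
a=onz('wrist',274+185/7,184.3,.111,o);b=onz('wrist',274+512/7,184.3,.111,o);print(np.linalg.norm(a-b))
print(tri(ray('wrist',324.8,196.8,o),ray('top',198.5,201)),tri(ray('wrist',323.8,184.3,o),ray('top',204.6,204.2)))
togo([.493,.2245,.295],201+3)
"
```

```text
[0.49226541 0.22645392 0.155     ] [0.4924533  0.22641676 0.111     ]
0.03468832739916575 16.668628566094313
0.04592581932173962
(array([0.49589173, 0.22803487, 0.13751392]), np.float64(0.0023323483156034754)) (array([0.49483115, 0.2275394 , 0.09836484]), np.float64(0.001049605900921719))
shift [-0.0015  0.0018  0.1353] turn [ 0.0004 -0.0007 -0.0595] t 1.38
```

Call:
{"fn": "send_rows", "kwargs": {
  "targets": [
    {"x": -0.001, "y": 0.001, "z": 0.035, "ax": 0, "ay": 0, "az": 0.03, "hand": 0.085},
    {"x": -0.002, "y": 0.002, "z": 0.07, "ax": 0, "ay": 0, "az": 0.06, "hand": 0.085},
    {"x": -0.002, "y": 0.002, "z": 0.07, "ax": 0, "ay": 0, "az": 0.06, "hand": 0.085},
    {"x": -0.002, "y": 0.002, "z": 0.07, "ax": 0, "ay": 0, "az": 0.06, "hand": 0.085}
  ]
}}

```text
t: 1.88
ee_pos: [0.4926, 0.2266, 0.3622]
eef_rot: [180.0, 0.1, -162.6]
contact_force: [0.3, 0.6, 0.6]
gripper_width: 0.085
```

```bash
python3 -c "
from h import *
o,im=shot('wrist','w2')
print(list(o['ee_pos']),list(o['eef_rot']),o['t'])
c=proj('wrist',[.4925,.2255,.14],o).astype(int); print(c)
x,y=max(0,c[0]-80),max(0,c[1]-60);print(x,y)
cv2.imwrite('pics/w2c.png',cv2.resize(im[y:y+120,x:x+160,::-1],None,fx=5,fy=5,interpolation=cv2.INTER_CUBIC))
"
```

```text
[np.float64(0.49257766422089105), np.float64(0.22664012787462517), np.float64(0.36224641729187146)] [np.float64(179.99965276518057), np.float64(0.07711166297960986), np.float64(-162.59511168660626)] 1.875
[316 216]
236 156
```

View pics/w2c.png

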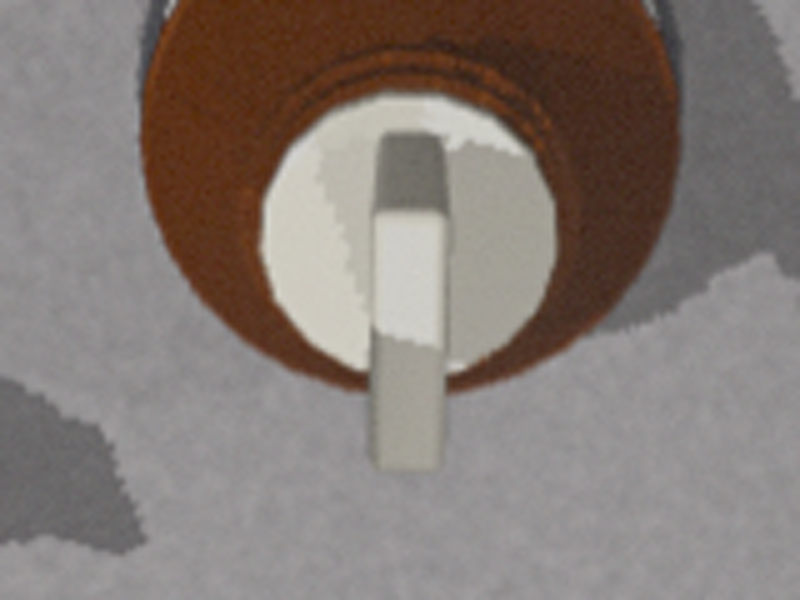

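The tab is now vertical in the image, so the jaws are aligned with it. Its top is centred at (317.6,223.8) and the collar at (318,203.6).

```bash
python3 -c "
from h import *
o=dict(ee_pos=[0.49258,0.22664,0.36225],eef_rot=[180,.077,-162.595])
print(onz('wrist',317.6,223.8,.155,o),onz('wrist',318,203.6,.111,o))
a=onz('wrist',318,156+211/5,.155,o);b=onz('wrist',317,156+468/5,.155,o)
d=b-a;print(np.linalg.norm(d),np.degrees(np.arctan2(d[1],d[0])))
togo([.4925,.2265,.2915],197.2)
"
```

```text
[0.49165205 0.22613351 0.155     ] [0.49246867 0.22658463 0.111     ]
0.03444672505021047 16.32145387649596
shift [0.0005 0.0001 0.0711] turn [-0.0001  0.0023  0.0032] t 1.93
```

Call:
{"fn": "send_rows", "kwargs": {
  "targets": [
    {"x": 0.0, "y": 0, "z": 0.025, "ax": 0, "ay": 0.0, "az": 0, "hand": 0.085},
    {"x": 0.0, "y": 0, "z": 0.05, "ax": 0, "ay": 0.0, "az": 0, "hand": 0.085},
    {"x": 0.0, "y": 0, "z": 0.071, "ax": 0, "ay": 0.0, "az": 0, "hand": 0.085},
    {"x": 0.0, "y": 0, "z": 0.071, "ax": 0, "ay": 0.0, "az": 0, "hand": 0.085}
  ],
  "squeeze": 60
}}

```text
t: 2.42
ee_pos: [0.4926, 0.2261, 0.2898]
eef_rot: [180.0, -0.0, -162.7]
contact_force: [0.2, 0.8, 0.7]
gripper_width: 0.0851
```

Call:
{"fn": "send_rows", "kwargs": {
  "targets": [
    {"x": 0, "y": 0, "z": 0, "ax": 0, "ay": 0, "az": 0, "hand": 0.0},
    {"x": 0, "y": 0, "z": 0, "ax": 0, "ay": 0, "az": 0, "hand": 0.0},
    {"x": 0, "y": 0, "z": 0, "ax": 0, "ay": 0, "az": 0, "hand": 0.0},
    {"x": 0, "y": 0, "z": 0, "ax": 0, "ay": 0, "az": 0, "hand": 0.0},
    {"x": 0, "y": 0, "z": 0, "ax": 0, "ay": 0, "az": 0, "hand": 0.0}
  ],
  "squeeze": 60
}}

```text
t: 3.05
ee_pos: [0.4929, 0.2261, 0.2901]
eef_rot: [-180.0, 0.0, -162.7]
contact_force: [-0.0, -0.1, 3.2]
gripper_width: 0.0092
```

Call:
{"fn": "send_rows", "kwargs": {
  "targets": [
    {"x": 0, "y": 0, "z": 0, "ax": 0, "ay": 0, "az": 0, "hand": 0.0},
    {"x": 0, "y": 0, "z": 0, "ax": 0, "ay": 0, "az": 0, "hand": 0.0}
  ],
  "squeeze": 60
}}

```text
t: 3.3
ee_pos: [0.4929, 0.2261, 0.2901]
eef_rot: [180.0, 0.0, -162.7]
contact_force: [-0.1, -0.7, 5.2]
gripper_width: 0.0091
```

```bash
python3 -c "
from h import *
o,im=shot('side','s3')
print(o)
cv2.imwrite('pics/s3c.png',cv2.resize(im[80:220,160:340,::-1],None,fx=4,fy=4,interpolation=cv2.INTER_CUBIC))
"
```

```text
{'t': 3.3, 'joint_pos': array([ 1.08100526e+01, -3.57197738e+00, -1.59978683e+01,  7.75322730e+01,
        4.79927098e-03, -6.50320182e+00]), 'dq': array([-0.00679086,  0.03906527,  0.00561544,  0.02143471, -0.06208759,
        0.05208147]), 'joint_efforts': array([-1.07464784e-03, -4.43932199e+01,  4.76088488e+01, -2.21644258e-01,
        2.50581693e-02,  1.21052642e-02]), 'ee_pos': array([0.49291428, 0.22607052, 0.29012696]), 'eef_rot': array([ 1.79999970e+02,  4.21104018e-02, -1.62686744e+02]), 'contact_force': array([-0.1474745 , -0.67363908,  5.23596751]), 'wrist_torque': array([-0.00470781,  0.13745908,  0.04202966]), 'gripper_width': 0.009133612589555766}
```

View pics/s3c.png

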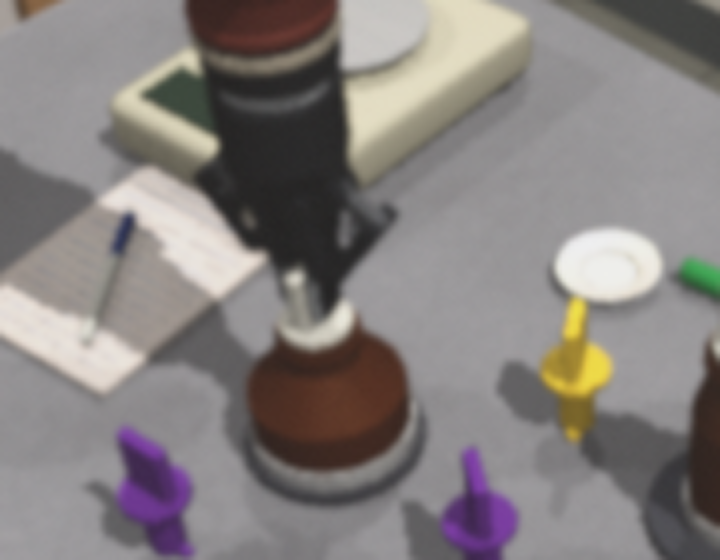

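The tab is held, with the opening reading 9.1 mm on a 10 mm tab and the jaws seated just above the collar. Now I twist it 40° counter-clockwise.

Call:
{"fn": "send_rows", "kwargs": {
  "targets": [
    {"x": 0, "y": 0, "z": 0, "ax": 0, "ay": 0, "az": -0.14, "hand": 0.0},
    {"x": 0, "y": 0, "z": 0, "ax": 0, "ay": 0, "az": -0.28, "hand": 0.0},
    {"x": 0, "y": 0, "z": 0, "ax": 0, "ay": 0, "az": -0.42, "hand": 0.0},
    {"x": 0, "y": 0, "z": 0, "ax": 0, "ay": 0, "az": -0.56, "hand": 0.0},
    {"x": 0, "y": 0, "z": 0, "ax": 0, "ay": 0, "az": -0.7, "hand": 0.0}
  ]
}}

```text
t: 3.98
ee_pos: [0.493, 0.2261, 0.2901]
eef_rot: [-180.0, 0.0, -122.3]
contact_force: [1.0, 0.8, 5.5]
gripper_width: 0.0093
```

Call:
{"fn": "send_rows", "kwargs": {
  "targets": [
    {"x": 0, "y": 0, "z": 0, "ax": 0, "ay": 0, "az": 0, "hand": 0.0},
    {"x": 0, "y": 0, "z": 0, "ax": 0, "ay": 0, "az": 0, "hand": 0.0}
  ]
}}

```text
t: 4.22
ee_pos: [0.493, 0.2261, 0.2901]
eef_rot: [-180.0, 0.0, -122.7]
contact_force: [-0.2, -0.2, 5.4]
gripper_width: 0.0094
```

Turned 40° with little force. Now I raise it 15 mm in small steps, watching the force.

Call:
{"fn": "send_rows", "kwargs": {
  "targets": [
    {"x": 0, "y": 0, "z": -0.003, "ax": 0, "ay": 0, "az": 0, "hand": 0.0},
    {"x": 0, "y": 0, "z": -0.005, "ax": 0, "ay": 0, "az": 0, "hand": 0.0},
    {"x": 0, "y": 0, "z": -0.005, "ax": 0, "ay": 0, "az": 0, "hand": 0.0}
  ]
}}

```text
t: 4.6
ee_pos: [0.4927, 0.226, 0.2946]
eef_rot: [180.0, -0.0, -122.6]
contact_force: [-0.5, 1.5, -1.0]
gripper_width: 0.0092
```

Call:
{"fn": "send_rows", "kwargs": {
  "targets": [
    {"x": 0, "y": 0, "z": -0.005, "ax": 0, "ay": 0, "az": 0, "hand": 0.0},
    {"x": 0, "y": 0, "z": -0.0105, "ax": 0, "ay": 0, "az": 0, "hand": 0.0},
    {"x": 0, "y": 0, "z": -0.0105, "ax": 0, "ay": 0, "az": 0, "hand": 0.0},
    {"x": 0, "y": 0, "z": -0.0105, "ax": 0, "ay": 0, "az": 0, "hand": 0.0}
  ]
}}

```text
t: 5.1
ee_pos: [0.4928, 0.2261, 0.3052]
eef_rot: [-180.0, 0.0, -122.6]
contact_force: [0.4, 0.2, -1.0]
gripper_width: 0.0095
```

```bash
python3 -c "
from h import *
o,im=shot('side','s4')
print(o['ee_pos'],o['contact_force'])
cv2.imwrite('pics/s4c.png',cv2.resize(im[110:210,180:300,::-1],None,fx=5,fy=5,interpolation=cv2.INTER_CUBIC))
"
```

```text
[0.49279827 0.22605448 0.30524294] [ 0.41460649  0.18725244 -1.02786289]
```

View pics/s4c.png

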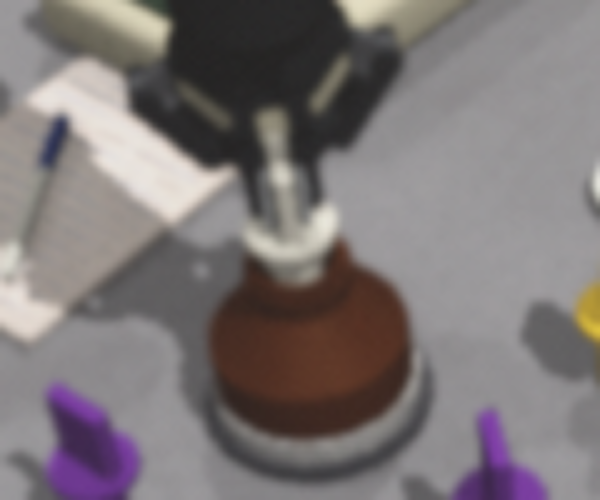

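The collar now stands about 15 mm above the rim, with the plug visible below it at crop (295,265). Next I turn back 80° clockwise, to 40° past the start.

Call:
{"fn": "send_rows", "kwargs": {
  "targets": [
    {"x": 0, "y": 0, "z": 0, "ax": 0, "ay": 0, "az": 0.14, "hand": 0.0},
    {"x": 0, "y": 0, "z": 0, "ax": 0, "ay": 0, "az": 0.28, "hand": 0.0},
    {"x": 0, "y": 0, "z": 0, "ax": 0, "ay": 0, "az": 0.42, "hand": 0.0},
    {"x": 0, "y": 0, "z": 0, "ax": 0, "ay": 0, "az": 0.56, "hand": 0.0},
    {"x": 0, "y": 0, "z": 0, "ax": 0, "ay": 0, "az": 0.7, "hand": 0.0}
  ]
}}

```text
t: 5.78
ee_pos: [0.4927, 0.226, 0.305]
eef_rot: [180.0, -0.0, -163.0]
contact_force: [0.6, -0.2, -1.2]
gripper_width: 0.0095
```

Call:
{"fn": "send_rows", "kwargs": {
  "targets": [
    {"x": 0, "y": 0, "z": 0, "ax": 0, "ay": 0, "az": 0.14, "hand": 0.0},
    {"x": 0, "y": 0, "z": 0, "ax": 0, "ay": 0, "az": 0.28, "hand": 0.0},
    {"x": 0, "y": 0, "z": 0, "ax": 0, "ay": 0, "az": 0.42, "hand": 0.0},
    {"x": 0, "y": 0, "z": 0, "ax": 0, "ay": 0, "az": 0.56, "hand": 0.0},
    {"x": 0, "y": 0, "z": 0, "ax": 0, "ay": 0, "az": 0.7, "hand": 0.0}
  ]
}}

```text
t: 6.4
ee_pos: [0.4927, 0.226, 0.305]
eef_rot: [-180.0, -0.0, 156.9]
contact_force: [0.9, 0.6, 0.2]
gripper_width: 0.0092
```

Call:
{"fn": "send_rows", "kwargs": {
  "targets": [
    {"x": 0, "y": 0, "z": 0, "ax": 0, "ay": 0, "az": 0, "hand": 0.0},
    {"x": 0, "y": 0, "z": 0, "ax": 0, "ay": 0, "az": 0, "hand": 0.0}
  ]
}}

```text
t: 6.65
ee_pos: [0.4927, 0.2261, 0.3051]
eef_rot: [-180.0, -0.0, 157.4]
contact_force: [-0.2, 1.0, -1.1]
gripper_width: 0.0092
```

Now drawing it out, gently at first.

Call:
{"fn": "send_rows", "kwargs": {
  "targets": [
    {"x": 0, "y": 0, "z": -0.003, "ax": 0, "ay": 0, "az": 0, "hand": 0.0},
    {"x": 0, "y": 0, "z": -0.008, "ax": 0, "ay": 0, "az": 0, "hand": 0.0},
    {"x": 0, "y": 0, "z": -0.013, "ax": 0, "ay": 0, "az": 0, "hand": 0.0},
    {"x": 0, "y": 0, "z": -0.013, "ax": 0, "ay": 0, "az": 0, "hand": 0.0}
  ]
}}

```text
t: 7.15
ee_pos: [0.493, 0.2261, 0.3189]
eef_rot: [180.0, 0.1, 157.2]
contact_force: [-0.4, 0.3, -1.0]
gripper_width: 0.0092
```

Call:
{"fn": "send_rows", "kwargs": {
  "targets": [
    {"x": 0, "y": 0, "z": -0.015, "ax": 0, "ay": 0, "az": 0, "hand": 0.0},
    {"x": 0, "y": 0, "z": -0.035, "ax": 0, "ay": 0, "az": 0, "hand": 0.0},
    {"x": 0, "y": 0, "z": -0.06, "ax": 0, "ay": 0, "az": 0, "hand": 0.0},
    {"x": 0, "y": 0, "z": -0.085, "ax": 0, "ay": 0, "az": 0, "hand": 0.0},
    {"x": 0, "y": 0, "z": -0.1, "ax": 0, "ay": 0, "az": 0, "hand": 0.0}
  ]
}}

```text
t: 7.78
ee_pos: [0.493, 0.2261, 0.4209]
eef_rot: [179.9, 0.1, 157.2]
contact_force: [0.3, -0.6, -1.1]
gripper_width: 0.0094
```

```bash
python3 -c "
from h import *
o,im=shot('side','s5')
print(o['ee_pos'],o['contact_force'],o['joint_pos'])
cv2.imwrite('pics/s5c.png',im[:,:,::-1])
togo([.501,-.223,.42],157)
t=cv2.imread('pics/side0.png')
print('dish side',onz('side',381.6,280.3,.042),'top',onz('top',419.4,202.6,.042),tri(ray('side',381.6,280.3),ray('top',419.4,202.6)))
print(R.from_euler('xyz',o['eef_rot'],degrees=True).as_matrix().round(2))
"
```

```text
[0.49296766 0.22608095 0.42092615] [ 0.29408483 -0.58962615 -1.12054007] [ 1.08104917e+01 -4.00775175e+00 -2.81498796e+00  9.10332164e+01
  3.12095790e-03  3.36002920e+01]
shift [-0.1813 -0.411   0.0019] turn [0.0025 0.0036 0.0036] t 7.83
dish side [ 0.49971837 -0.22521615  0.042     ] top [ 0.50138035 -0.22308168  0.042     ] (array([ 0.50189961, -0.22410252,  0.03817839]), np.float64(0.00010304898812533498))
[[-0.92  0.39  0.  ]
 [ 0.39  0.92  0.  ]
 [-0.    0.   -1.  ]]
```

View pics/s5c.png

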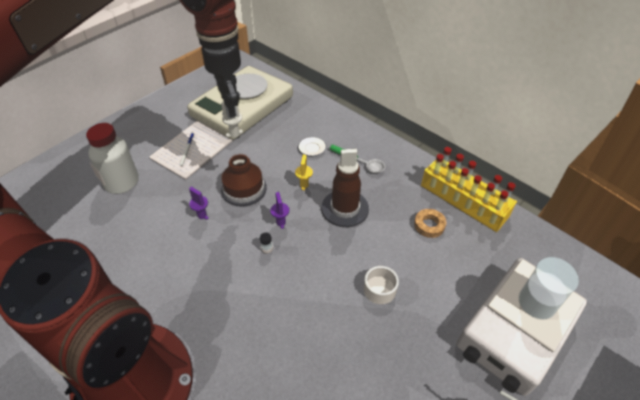

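The stopper is out, its foot at about z = 0.19 and visible at (234,130); the squat bottle neck is open. The tall bottle and dish have not moved. Side and top rays put the dish at (0.501, -0.224), within about 2 mm of each other. Now I carry it over.

Call:
{"fn": "send_rows", "kwargs": {
  "targets": [
    {"x": -0.009, "y": -0.02, "z": 0, "ax": 0, "ay": 0, "az": 0, "hand": 0.0},
    {"x": -0.027, "y": -0.062, "z": 0, "ax": 0, "ay": 0, "az": 0, "hand": 0.0},
    {"x": -0.047, "y": -0.106, "z": 0, "ax": 0, "ay": 0, "az": 0, "hand": 0.0},
    {"x": -0.067, "y": -0.152, "z": 0, "ax": 0, "ay": 0, "az": 0, "hand": 0.0},
    {"x": -0.088, "y": -0.2, "z": 0, "ax": 0, "ay": 0, "az": 0, "hand": 0.0}
  ]
}}

```text
t: 8.45
ee_pos: [0.4962, 0.0061, 0.4181]
eef_rot: [180.0, -0.0, 157.2]
contact_force: [0.3, -0.1, -0.4]
gripper_width: 0.0092
```

```bash
python3 -c "
from h import *
togo([.501,-.224,.42],157.2);print(bot.get_obs()['ee_pos'])"
```

```text
shift [-0.0935 -0.2103 -0.002 ] turn [ 0.0002 -0.0001  0.0006] t 8.45
[0.49616206 0.00612724 0.41806161]
```

Call:
{"fn": "send_rows", "kwargs": {
  "targets": [
    {"x": -0.02, "y": -0.046, "z": 0, "ax": 0, "ay": 0, "az": 0, "hand": 0.0},
    {"x": -0.041, "y": -0.092, "z": 0, "ax": 0, "ay": 0, "az": 0, "hand": 0.0},
    {"x": -0.062, "y": -0.14, "z": 0, "ax": 0, "ay": 0, "az": 0, "hand": 0.0},
    {"x": -0.081, "y": -0.182, "z": 0, "ax": 0, "ay": 0, "az": 0, "hand": 0.0},
    {"x": -0.0935, "y": -0.21, "z": 0, "ax": 0, "ay": 0, "az": 0, "hand": 0.0}
  ]
}}

```text
t: 9.07
ee_pos: [0.5009, -0.2243, 0.4177]
eef_rot: [180.0, -0.0, 157.1]
contact_force: [-0.8, -1.3, -0.4]
gripper_width: 0.0095
```

Call:
{"fn": "send_rows", "kwargs": {
  "targets": [
    {"x": 0, "y": 0, "z": 0.04, "ax": 0, "ay": 0, "az": 0, "hand": 0.0},
    {"x": 0, "y": 0, "z": 0.08, "ax": 0, "ay": 0, "az": 0, "hand": 0.0},
    {"x": 0, "y": 0, "z": 0.115, "ax": 0, "ay": 0, "az": 0, "hand": 0.0},
    {"x": 0, "y": 0, "z": 0.115, "ax": 0, "ay": 0, "az": 0, "hand": 0.0},
    {"x": 0, "y": 0, "z": 0.115, "ax": 0, "ay": 0, "az": 0, "hand": 0.0}
  ]
}}

```text
t: 9.7
ee_pos: [0.5015, -0.2224, 0.3047]
eef_rot: [-180.0, 0.1, 157.2]
contact_force: [1.1, -0.5, -0.6]
gripper_width: 0.0093
```

```bash
python3 -c "
from h import *
o,im=shot('side','s6');o,tm=shot('top','t6');o,wm=shot('wrist','w6')
print(o['ee_pos'],o['eef_rot'])
a=cv2.resize(im[180:320,310:450,::-1],(400,400),interpolation=cv2.INTER_CUBIC)
b=cv2.resize(tm[130:270,350:490,::-1],(400,400),interpolation=cv2.INTER_CUBIC)
cv2.imwrite('pics/c6.png',np.hstack([a,b]))
"
```

```text
[ 0.50181004 -0.22264308  0.30528956] [-1.79961667e+02  1.60895462e-01  1.57208755e+02]
```

View pics/c6.png

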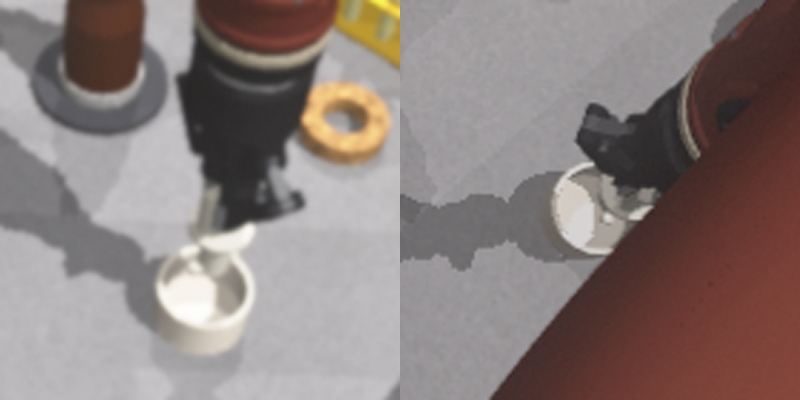

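View pics/w6.png

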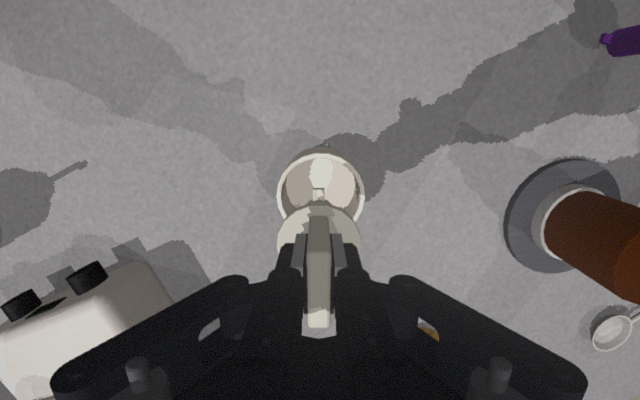

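```bash
python3 -c "
from h import *
o=bot.get_obs()
u=np.array([np.cos(np.radians(157.2)),np.sin(np.radians(157.2))])
for v in (150,152,154):
  p=onz('wrist',320.5,v,.042,o); print(p, p[:2]-.036*u)
l=onz('wrist',277,190,.042,o);r=onz('wrist',364.5,190,.042,o);print(l,r,np.linalg.norm(l-r),(l+r)/2)
togo([.5012,-.224,.237],157.2)
print(o['ee_pos'])
"
```

```text
[ 0.46618072 -0.20584685  0.042     ] [ 0.49936779 -0.21979742]
[ 0.46759947 -0.20643961  0.042     ] [ 0.50078654 -0.22039017]
[ 0.46902307 -0.20703438  0.042     ] [ 0.50221014 -0.22098494]
[ 0.48212311 -0.25006001  0.042     ] [ 0.50908673 -0.18578631  0.042     ] 0.069700397298917 [ 0.49560492 -0.21792316  0.042     ]
shift [ 0.0002 -0.0015  0.0681] turn [-0.0006  0.0026  0.0002] t 9.85
[ 0.50177905 -0.22257962  0.30511397]
```

The wrist view shows the dish centred directly below (rim columns 277–364) and the foot just above the rim. The three views agree within a few mm. Lowering.

Call:
{"fn": "send_rows", "kwargs": {
  "targets": [
    {"x": 0, "y": 0, "z": 0.02, "ax": 0, "ay": 0, "az": 0, "hand": 0.0},
    {"x": 0, "y": 0, "z": 0.04, "ax": 0, "ay": 0, "az": 0, "hand": 0.0},
    {"x": 0, "y": 0, "z": 0.055, "ax": 0, "ay": 0, "az": 0, "hand": 0.0},
    {"x": 0, "y": 0, "z": 0.064, "ax": 0, "ay": 0, "az": 0, "hand": 0.0},
    {"x": 0, "y": 0, "z": 0.064, "ax": 0, "ay": 0, "az": 0, "hand": 0.0}
  ]
}}

```text
t: 10.48
ee_pos: [0.501, -0.2221, 0.2383]
eef_rot: [180.0, -0.1, 157.2]
contact_force: [-0.3, 0.3, -1.3]
gripper_width: 0.0094
```

Call:
{"fn": "send_rows", "kwargs": {
  "targets": [
    {"x": 0, "y": 0, "z": 0.002, "ax": 0, "ay": 0, "az": 0, "hand": 0.0},
    {"x": 0, "y": 0, "z": 0.003, "ax": 0, "ay": 0, "az": 0, "hand": 0.0},
    {"x": 0, "y": 0, "z": 0.003, "ax": 0, "ay": 0, "az": 0, "hand": 0.0}
  ]
}}

```text
t: 10.85
ee_pos: [0.5014, -0.2223, 0.2365]
eef_rot: [-180.0, 0.0, 157.2]
contact_force: [0.0, -0.4, -0.5]
gripper_width: 0.0093
```

Call:
{"fn": "send_rows", "kwargs": {
  "targets": [
    {"x": 0, "y": 0, "z": 0.001, "ax": 0, "ay": 0, "az": 0, "hand": 0.0},
    {"x": 0, "y": 0, "z": 0.002, "ax": 0, "ay": 0, "az": 0, "hand": 0.0},
    {"x": 0, "y": 0, "z": 0.002, "ax": 0, "ay": 0, "az": 0, "hand": 0.0}
  ]
}}

```text
t: 11.22
ee_pos: [0.5014, -0.2223, 0.2351]
eef_rot: [-180.0, 0.0, 157.2]
contact_force: [-1.6, 1.4, 6.5]
gripper_width: 0.0091
```

```bash
python3 -c "
from h import *
o,im=shot('side','s7')
print(o['ee_pos'],o['contact_force'])
cv2.imwrite('pics/s7c.png',cv2.resize(im[200:320,320:440,::-1],(480,480),interpolation=cv2.INTER_CUBIC))
"
```

```text
[ 0.50141991 -0.2223386   0.23510213] [-1.60408725  1.40745809  6.48343647]
```

View pics/s7c.png

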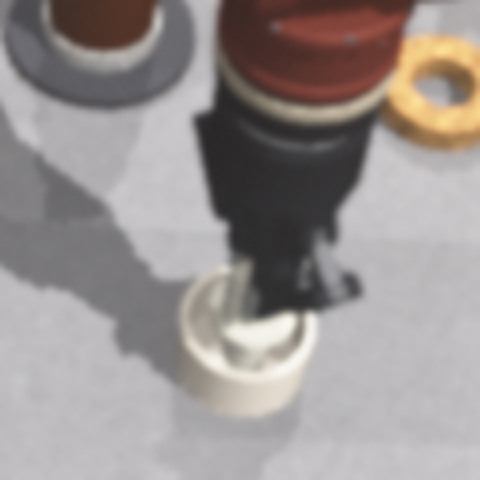

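The foot touches the dish floor at the predicted height (TCP z = 0.235, 6.5 N), with the collar just above the rim and inside it. I release slowly.

Call:
{"fn": "send_rows", "kwargs": {
  "targets": [
    {"x": 0, "y": 0, "z": -0.0005, "ax": 0, "ay": 0, "az": 0, "hand": 0.009},
    {"x": 0, "y": 0, "z": -0.0005, "ax": 0, "ay": 0, "az": 0, "hand": 0.012},
    {"x": 0, "y": 0, "z": -0.0005, "ax": 0, "ay": 0, "az": 0, "hand": 0.016},
    {"x": 0, "y": 0, "z": -0.0005, "ax": 0, "ay": 0, "az": 0, "hand": 0.025},
    {"x": 0, "y": 0, "z": -0.0005, "ax": 0, "ay": 0, "az": 0, "hand": 0.04}
  ],
  "squeeze": 20
}}

```text
t: 11.9
ee_pos: [0.5013, -0.2222, 0.2346]
eef_rot: [180.0, -0.0, 157.2]
contact_force: [-0.2, 0.4, -1.2]
gripper_width: 0.0399
```

Call:
{"fn": "send_rows", "kwargs": {
  "targets": [
    {"x": 0, "y": 0, "z": 0, "ax": 0, "ay": 0, "az": 0, "hand": 0.06},
    {"x": 0, "y": 0, "z": 0, "ax": 0, "ay": 0, "az": 0, "hand": 0.06},
    {"x": 0, "y": 0, "z": -0.01, "ax": 0, "ay": 0, "az": 0, "hand": 0.06},
    {"x": 0, "y": 0, "z": -0.025, "ax": 0, "ay": 0, "az": 0, "hand": 0.06},
    {"x": 0, "y": 0, "z": -0.045, "ax": 0, "ay": 0, "az": 0, "hand": 0.06}
  ]
}}

```text
t: 12.52
ee_pos: [0.5013, -0.2223, 0.2812]
eef_rot: [180.0, 0.0, 157.2]
contact_force: [0.5, 0.5, -0.3]
gripper_width: 0.0599
```

Call:
{"fn": "send_rows", "kwargs": {
  "targets": [
    {"x": 0, "y": 0, "z": -0.03, "ax": 0, "ay": 0, "az": 0, "hand": 0.06},
    {"x": 0, "y": 0, "z": -0.06, "ax": 0, "ay": 0, "az": 0, "hand": 0.06},
    {"x": 0, "y": 0, "z": -0.09, "ax": 0, "ay": 0, "az": 0, "hand": 0.06},
    {"x": 0, "y": 0, "z": -0.12, "ax": 0, "ay": 0, "az": 0, "hand": 0.06},
    {"x": 0, "y": 0, "z": -0.12, "ax": 0, "ay": 0, "az": 0, "hand": 0.06}
  ]
}}

```text
t: 13.15
ee_pos: [0.5017, -0.2225, 0.4038]
eef_rot: [-179.9, 0.3, 157.2]
contact_force: [0.7, -0.6, -1.1]
gripper_width: 0.0598
```

```bash
python3 -c "
from h import *
o,im=shot('side','s8');o,wm=shot('wrist','w8')
print(o['t'],o['ee_pos'],o['contact_force'])
a=cv2.resize(im[120:320,290:440,::-1],(300,400),interpolation=cv2.INTER_CUBIC)
b=cv2.resize(wm[100:340,170:470,::-1],(500,400))
cv2.imwrite('pics/c8.png',np.hstack([a,b]))
for P in ([.5012,-.2225,.122],[.5012,-.2225,.042]):print(proj('wrist',P,o))
"
```

```text
13.2 [ 0.50148889 -0.22242789  0.40183625] [ 0.01128171 -0.19776597 -1.32375281]
[318.21647669 192.85116162]
[318.36323104 173.10655151]
```

View pics/c8.png

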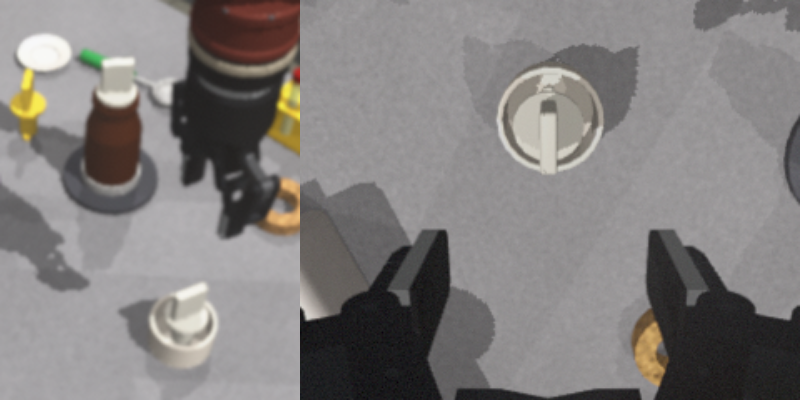

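The side view shows the stopper standing upright in the upright dish and the tall bottle's stopper in place. In the wrist view the tab top is at about (319,187) and the rim centre at about (320,171), as expected for a stopper standing near the centre. The gripper is well clear, so I hand in.

```bash
python3 -c "
from h import *
print(bot.close_job())"
```

```text
the job is handed in; nothing more can be done
None
```

The seized stopper is out of the squat bottle and standing foot down in the white dish. I handed the job in at about 13 s of the 48 s allowed; no verdict is reported.

**What I did:**
- Gripped the tab across its thickness at 60 N.
- Twisted it 40° counter-clockwise and raised it about 15 mm.
- Turned it back 80° clockwise, to 40° past the start.
- Drew it out until its foot was at about z = 0.19 m.
- Carried it to the dish, set it down and opened the fingers slowly.

**Forces:** readings stayed at or below about 6.5 N on the tool. The highest was the foot touching the dish floor, which came at the height I had worked out beforehand (TCP z = 0.235 m).

**Last checks:** the side and wrist pictures show the stopper upright near the dish centre, the dish upright, and the tall bottle's stopper in place to the eye. The open gripper was about 0.11 m above the tab.

**Disagreements:**
- The camera views differed by up to about 5 mm on the dish position and 4 mm on the stopper's.
- The top view gave the tab angle as 21°, the wrist view as 16–17°. I used the wrist value, and the jaws lined up with the tab.
- The first move call was refused because I had left keys out of the rows, so nothing moved on it.

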